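# Fit two cogs on the keyed hub of a printer drive

### The job

Fit the printer drive: slide the yellow cog onto the splined hub, turned so that its wide master notch fits the hub's wide master spline, right down onto the hub's flange with its teeth between those of the steel idler pinion. Then slide the blue cog onto the same hub, also on the master spline, fully down onto the yellow cog, and let go. Leave the orange pulley, glue bottle, grey tub and scraper where they are.

Things in the scene. Friction and masses are not known exactly. Their poses are not given: they have to be found in the camera images.
- hub (a point): Fixed upright splined aluminium hub of the drive unit; point on its axis, on the flange (40 mm diameter, 22 mm above the bench) where the yellow cog rests. z up, x along the wide master spline (red stripe). It rises 52 mm above this point: 20 mm core with tapered tip. Plywood base 160 mm (x) by 130 mm (y), 12 mm thick, centred here.
- hub_key (a point): Point on the master spline, 15 mm along x from hub, at flange height. The four splines reach 15 mm radius and 48 mm above the flange, with rounded tops; master 12 mm wide, those at 90, 180 and 270 degrees 5 mm wide.
- idler (a point): Fixed steel idler pinion, top centre, on the opposite side of the hub from the master spline (48 mm from its axis), 7 mm above flange height; six teeth, tips at 17 mm radius. It reaches 5 mm between the yellow cog's teeth when that is clocked right.
- post_a (a point): Top of a fixed upright brass post, 10 mm diameter, 75 mm above the bench, 50 mm from the hub's axis on its +y side. Fingers cannot close along the hub's y beside it; along x or at 45 degrees they can.
- post_b (a point): Top of the same sort of post on the hub's -y side.
- yellow (a point): Yellow cog, loose, flat on the bench with its boss up. Point: its centre, 14 mm above the underside; z up the bore, x towards the wide master notch. 28 mm high: toothed disc 8 mm thick, 12 teeth, 72 mm over tips, 58 mm at roots, and on it an octagonal boss 20 mm tall, 44 mm across flats (facing 0, 45, 90.. degrees from x), to grip by. Home, this point is 14 mm above hub. About 60 g.
- yellow_key (a point): Point in the yellow cog's master notch, 15 mm along x from its centre, half-way up; red marks on boss and disc show that side. The bore goes right through, with notches at 0, 90, 180, 270 degrees from x: 14.4 mm wide at x, the others 7.4 mm (1.2 mm slack each side of the hub's splines). Lies straight above hub_key when clocked right.
- blue (a point): Blue cog, loose, flat on the bench with its boss up. Point: its centre, 14 mm above the underside; z up the bore, x towards the wide master notch. 28 mm high: toothed disc 8 mm thick, 14 teeth, 64 mm over tips, 54 mm at roots, and on it an octagonal boss 20 mm tall, 44 mm across flats (facing 0, 45, 90.. degrees from x), to grip by. Home, this point is 42 mm above hub. About 60 g.
- blue_key (a point): Point in the blue cog's master notch, 15 mm along x from its centre, half-way up; red marks on boss and disc show that side. The bore goes right through, with notches at 0, 90, 180, 270 degrees from x: 14.4 mm wide at x, the others 7.4 mm (1.2 mm slack each side of the hub's splines). Lies straight above hub_key when clocked right.
- pulley_mid (a point): Bystander: loose orange plain pulley, 60 mm diameter, 20 mm high, 16 mm bore; its centre.
- glue_mid (a point): Bystander: upright white glue bottle, 32 mm diameter, 78 mm high; its centre.
- tub_mid (a point): Bystander: empty grey open tub 70 x 70 x 35 mm; its centre.
- scraper_grip (a point): Bystander: scraper with green handle lying flat, 190 mm long, roughly along the world's x; point in its handle.

How it is judged:
On the way:
1. yellow cog fully home on the hub's flange, master notch on master spline, before the blue cog is on (z of yellow in the frame of hub between 0.0115 and 0.0165 m and horizontal distance between yellow and hub below 0.004 m and horizontal distance between yellow_key and hub_key below 0.005 m and angle between yellow's own z axis and vertical below 0.08 rad), for 0.2 s.
At the end, for the whole second after the job is handed in: Yellow cog on the flange (height within 2.5 mm) and blue cog on top of it (within 2.5 mm), both within 4 mm of the hub's axis, their key points within 5 mm of the master spline's seen from above, tilted less than 0.08 rad, at rest (all of step 1 and z of blue in the frame of hub between 0.0395 and 0.0445 m and horizontal distance between blue and hub below 0.004 m and horizontal distance between blue_key and hub_key below 0.005 m and angle between blue's own z axis and vertical below 0.08 rad and linear speed of each of yellow_cog, blue_cog below 0.02 m/s); the robot touches nothing.
It fails at once if the orange pulley moved more than 30 mm (distance of pulley_mid from where it was at the start of the episode above 0.03 m).
It fails at once if the glue bottle moved more than 30 mm (distance of glue_mid from where it was at the start of the episode above 0.03 m).
It fails at once if the tub moved more than 30 mm (distance of tub_mid from where it was at the start of the episode above 0.03 m).
It fails at once if the scraper moved more than 30 mm (distance of scraper_grip from where it was at the start of the episode above 0.03 m).
It fails at once if glue bottle tipped over (angle between glue_mid's own z axis and vertical above 0.5 rad).
It also fails if it takes over 64 s, if anything falls off the work surface, if the arm or the gripper's body presses on something with over 40 N, if the wrist force passes 120 N, or if a joint passes its speed limit or range.

### The arm

A 6-joint arm with a two-finger parallel gripper is mounted at the origin on the work surface. World frame = base frame: x ahead of the robot, y to its left, z up, the work surface at z = 0. Lengths are in m, angles in rad, forces in N, time in s.
With the tool pointing down it reaches from about 0.275 to 0.975 m from the base axis. Payload 8.4 kg.
Tool frame: the origin (TCP) lies midway between the tips of the shut fingers; the grasp point (between the pads) lies 19 mm behind it; x points along the fingers, z is the direction in which the jaws open and shut, and the axes are right-handed (so a half turn about x gives the same grasp; the last joint's range is limited). The gripper opens to 92 mm and grips with 3 to 60 N. Pads are 20 mm wide; open, the fingers measure 128 mm over their backs; the gripper's body (75 mm by 189 mm) begins 69 mm behind the grasp point.
Start: joints at [-1.332, 0.353, 1.633, -0, 1.155, -0.002], TCP at [0.149, -0.607, 0.191] pointing down, gripper open.
Joint ranges: [-2.63, 2.63], [-0.92, 2.1], [0.06, 2.66], [-1.3, 4.44], [0, 2.69], [-3.02, 3.02]. Speed limits (rad/s): [2.22, 2.22, 2.79, 3.14, 3.14, 3.14].

### API

Orientations are given as a 3x3 rotation matrix whose columns are the frame's x, y, z axes.
In Python, from bench import arm gives the robot as it stands.
- The arm moves only by the shell command python3 -m jog 'ROWS' [FORCE]. ROWS is JSON, a list of rows, each an object of numbers: "tx", "ty", "tz": the shift along the tool's x, y, z in mm; "rx", "ry", "rz": the turn, a rotation vector about the tool's x, y, z in rad; "gripper": the opening, from 0 (shut) to 1 (fully open). In form: [{"tx": .., "ty": .., "tz": .., "rx": .., "ry": .., "rz": .., "gripper": ..}, ...]. A call has 1 to 10 rows; each row is the pose to reach, as a shift and turn from the pose commanded when the call began, along the tool's axes at that moment; what a row does not reach only later rows make up. A row lasts 1/12 s, in which the tool goes at most 41.7 mm and 7.16 degrees, less where a joint would pass 70% of its speed; a pose out of reach is approached as far as the arm can. A call with a gripper value outside its range is refused whole. The fingers move at their own pace and stop on an object; FORCE is the grip in N (left out, the last holds). Time passes only in rows, so rows that repeat a pose let the fingers close. It gives the time, the measured TCP pose, the force and the opening at its end, in the units of the state.
- arm.get_state(): the state, without advancing time (a new reading comes with each control period).
- arm.camera(name): name is "side" or "top"; returns the picture (420x560x3 uint8, blue, green, red); there is no depth.
- arm.get_calibration(name): a dict with "vertical_fov" (degrees; the focal length in pixels is half the picture's height over the tangent of half this angle, whatever the lens; pixels are square), "cx", "cy" (the principal point, pixels), "R" (3x3) and "t" (3): a world point X has camera coordinates R X + t. Camera axes: x right, y down, z forward; pixel columns grow to the right and rows downward; lengths in m; the calibration is good to about 2 mm. A picture is of the moment at which its call begins. get_calibration takes no time and is no camera call.
- arm.sign_off(): hands the job in, once; it reports no verdict.
The state is a dict: "time": time; "joint_pos": joint angles; "dq": joint speeds; "joint_torque": joint torques, N m; "ee_pos": TCP position; "eef_rot": TCP orientation; "force": force on the tool from outside, world axes, zero at the start; "wrist_torque": the same for the moment, N m; "opening": finger opening in m.
Only numpy, scipy, OpenCV 4.12 (cv2) and the standard library are available. Lean on these libraries where they do the work, as an engineer would, in place of code of your own. Each camera call takes 0.05 s, during which the arm holds its last target. There are 200 camera calls.

## Working session

There is one attempt and no reset: what is moved stays moved. The work goes in short steps, Python scripts to look and compute and a shell command to move; the robot and the scene stay as the last step left them, time stands still between calls to the robot, and variables do not carry over. Pictures are saved under pics/ and viewed, about 8 in all and at most 12, crops included, and the job is handed in when it is done.

```bash
mkdir -p pics; ls; python3 - <<'E'
from bench import arm
import cv2,numpy as np
for n in("top","side"):
    im=arm.camera(n); cv2.imwrite(f"pics/{n}0.png",im)
    c=arm.get_calibration(n); print(n,{k:(np.round(v,4).tolist()) for k,v in c.items()})
s=arm.get_state();print({k:np.round(v,3).tolist() for k,v in s.items()})
E
```

```text
pics
top {'vertical_fov': 43.0033, 'cx': 276.7603, 'cy': 211.9901, 'R': [[-0.0001, -0.9999, 0.0121], [-0.9886, -0.0018, -0.1505], [0.1505, -0.012, -0.9885]], 't': [-0.0474, 0.5425, 1.3362]}
side {'vertical_fov': 43.6506, 'cx': 277.0571, 'cy': 223.7839, 'R': [[0.9662, -0.2575, 0.0163], [-0.1812, -0.7224, -0.6673], [0.1836, 0.6418, -0.7446]], 't': [-0.5267, 0.118, 1.1101]}
{'time': 0.1, 'joint_pos': [-1.332, 0.354, 1.634, -0.0, 1.155, -0.002], 'dq': [-0.001, -0.001, -0.002, 0.001, 0.002, -0.001], 'joint_torque': [-0.001, -59.491, -33.493, 0.07, 0.018, -0.0], 'ee_pos': [0.149, -0.607, 0.191], 'eef_rot': [[-0.0, 0.971, 0.238], [0.001, 0.238, -0.971], [-1.0, -0.0, -0.001]], 'force': [-0.722, -0.425, -0.201], 'wrist_torque': [-0.025, -0.009, 0.031], 'opening': 0.092}
```

View pics/top0.png

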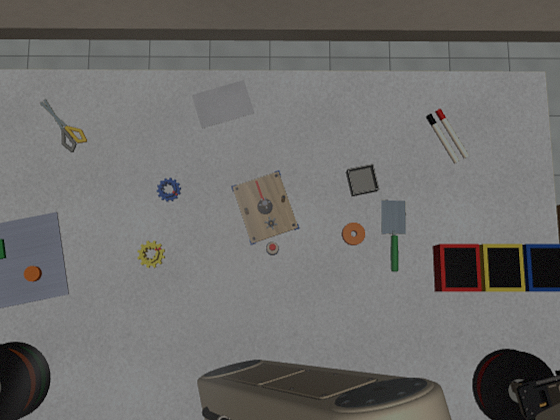

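View pics/side0.png

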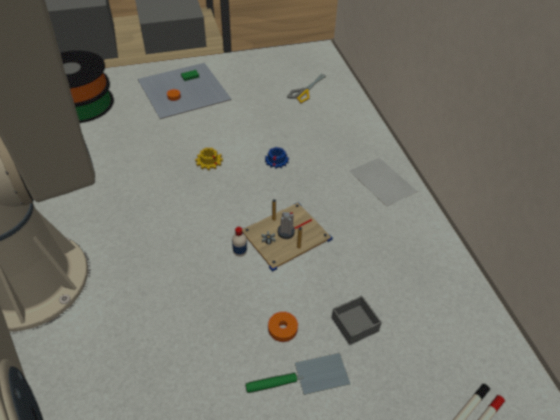

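Top view: hub base is around (266,207), yellow at (151,254), blue at (168,189), pulley (353,233), tub (362,180), glue bottle (273,248). Next I'll enlarge the crops.

```bash
python3 - <<'E'
import cv2,numpy as np
def crop(n,x,y,w,h,s=7):
    im=cv2.imread(f"pics/{n}0.png")[y:y+h,x:x+w]
    o=cv2.resize(im,None,fx=s,fy=s,interpolation=cv2.INTER_CUBIC)
    o=cv2.convertScaleAbs(o,alpha=1.5)
    for i in range(0,w,10):
        cv2.line(o,(i*s+s//2,0),(i*s+s//2,6),(255,255,255),1);cv2.putText(o,str(x+i),(i*s,16),0,.35,(0,0,255),1)
    for i in range(0,h,10):
        cv2.line(o,(0,i*s+s//2),(6,i*s+s//2),(255,255,255),1);cv2.putText(o,str(y+i),(6,i*s+6),0,.35,(0,0,255),1)
    return o
a=np.hstack([crop("top",130,235,40,40),crop("top",148,170,40,40)])
b=np.hstack([crop("side",189,138,40,40),crop("side",257,138,40,40)])
cv2.imwrite("pics/cogs.png",np.vstack([a,b]))
cv2.imwrite("pics/hub.png",np.hstack([crop("top",227,165,76,84,5),crop("side",240,192,80,84,5)]))
E
```

```text
(no output)
```

View pics/cogs.png

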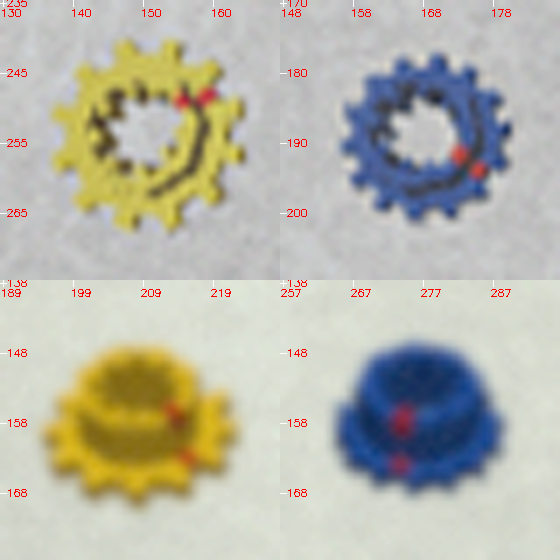

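View pics/hub.png

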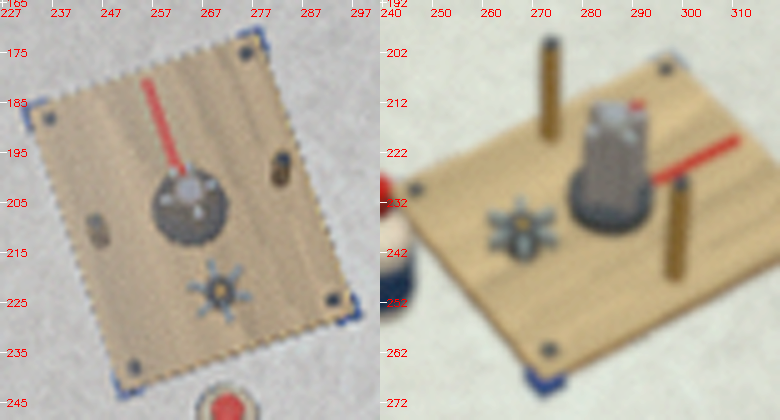

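```bash
cat > v.py <<'E'
import cv2,numpy as np
from bench import arm
from scipy.optimize import minimize,least_squares
CAL={n:arm.get_calibration(n) for n in("top","side")}
def proj(n,X):
    c=CAL[n];f=210/np.tan(np.radians(c["vertical_fov"])/2)
    p=np.atleast_2d(X)@np.array(c["R"]).T+np.array(c["t"])
    return f*p[:,:2]/p[:,2:]+[c["cx"],c["cy"]]
def body(x,y,yaw,P):  # local pts -> world
    c,s=np.cos(yaw),np.sin(yaw);P=np.asarray(P,float)
    return np.c_[x+c*P[:,0]-s*P[:,1],y+s*P[:,0]+c*P[:,1],P[:,2]]
def gear(N,rt,rr,ph):
    a=[];p=2*np.pi/N
    for k in range(N):
        for d,r in((-.25,rr),(-.15,rt),(.15,rt),(.25,rr)): a.append((r,ph+(k+d)*p))
    a=np.array(a);return np.c_[a[:,0]*np.cos(a[:,1]),a[:,0]*np.sin(a[:,1])]
def lift(P,z): return np.c_[P,np.full(len(P),z)]
OCT=gear(8,1,1,0)
OCT=np.array([[np.cos(a),np.sin(a)] for a in np.pi/8+np.arange(8)*np.pi/4])*.022/np.cos(np.pi/8)
def render(n,polys,box,s=8):
    x,y,w,h=box;im=np.zeros((h*s,w*s),np.uint8)
    for P,hull in polys:
        q=proj(n,P);q=((q+.5-[x,y])*s-.5)*16
        q=np.round(q).astype(np.int32)
        if hull:q=cv2.convexHull(q)
        cv2.fillPoly(im,[q],255,shift=4)
    im=cv2.resize(im,(w,h),interpolation=cv2.INTER_AREA)
    return cv2.GaussianBlur(im.astype(float)/255,(0,0),.5)
def cogpolys(v,cog,z0=0):
    N,rt,rr,ph=cog;g=gear(N,rt,rr,ph);b=lambda P:body(*v,P)
    L=[(b(lift(g,z0+z)),0) for z in np.linspace(0,.008,5)]
    L.append((np.r_[b(lift(OCT,z0+.008)),b(lift(OCT,z0+.028))],1));return L
YEL=(12,.036,.029,np.pi/12)
E
cat > fit.py <<'E'
from v import *
def softmask(n,box,kind):
    x,y,w,h=box;im=cv2.imread(f"pics/{n}0.png")[y:y+h,x:x+w].astype(float)
    d=im-np.median(np.r_[im[:3].reshape(-1,3),im[-3:].reshape(-1,3)],0)
    m=np.abs(d).max(2) if kind=="b" else np.abs(d[...,0]-d[...,2])
    m=np.clip(m/np.percentile(m,85 if 0 else 90)/.85,0,1)
    # fill holes
    b=(m>.4).astype(np.uint8);cs,_=cv2.findContours(b,0,1);c=max(cs,key=cv2.contourArea)
    f=np.zeros_like(b);cv2.drawContours(f,[c],-1,1,-1)
    inner=cv2.erode(f,np.ones((3,3)))
    return np.where(inner>0,1,m*cv2.dilate(f,np.ones((3,3))))
def run(name,boxes,cog,guess,cams):
    M={n:softmask(n,boxes[n],"y" ) for n in cams}
    cost=lambda v:sum(((render(n,cogpolys(v,cog),boxes[n])-M[n])**2).sum() for n in cams)
    best=min((minimize(lambda u:cost(np.array(u)*[.001,.001,.05]),np.array([guess[0],guess[1],guess[2]+d])/[.001,.001,.05],method="Nelder-Mead",options=dict(initial_simplex=None,xatol=.02,fatol=.01)) for d in(-.15,-.05,.05,.15)),key=lambda r:r.fun)
    v=best.x*[.001,.001,.05];print(name,cams,v[:2].round(4),np.degrees(v[2]).round(1),round(best.fun,2));return v
def ray(n,uv,z):
    return least_squares(lambda p:(proj(n,[[p[0],p[1],z]])-uv)[0],[.5,0]).x
for name,b,reds,phs in(("yellow",dict(top=(130,235,40,40),side=(189,138,40,40)),[(158,248),(154.3,248.6)],[np.pi/12]),
   ("blue",dict(top=(148,170,40,40),side=(257,138,40,40)),[(175.9,194.2),(173.2,191.9)],[0,np.pi/14])):
    c=ray("top",np.array([b["top"][0]+20,b["top"][1]+20]),.01)
    r=ray("top",np.array(reds[0]),.008)
    for ph in phs:
        cog=(12,.036,.029,ph) if name=="yellow" else (14,.032,.027,ph)
        v=run(name,b,cog,[*c,0],["top"]) ; c=v[:2]
        g=np.arctan2(*(r-c)[::-1]);print("red yaw",np.degrees(g).round(1))
        for cams in(["top"],["side"],["top","side"]): run(name,b,cog,[*c,g],cams)
# hub points
def pt(x,y,ox,oy,s=5): return ((x+.5)/s-.5+ox,(y+.5)/s-.5+oy)
T=lambda x,y:pt(x,y,227,165);S=lambda x,y:pt(x-380,y,240,192)
obs=[("top",T(94,217),(0,.05,.075)),("top",T(283,155),(0,-.05,.075)),("top",T(189,189),(0,0,.074)),("top",T(190,207),(0,0,.022)),("top",T(220,291),(-.048,0,.029)),
("top",T(27,103),(.08,.065,.012)),("top",T(262,30),(.08,-.065,.012)),("top",T(360,312),(-.08,-.065,.012)),("top",T(120,395),(-.08,.065,.012)),
("side",S(550,38),(0,.05,.075)),("side",S(682,178),(0,-.05,.075)),("side",S(610,107),(0,0,.074)),("side",S(523,226),(-.048,0,.029))]
for cams in(["top"],["side"],["top","side"]):
    o=[a for a in obs if a[0] in cams]
    res=lambda p:np.concatenate([(proj(n,body(*p,[q]))-uv)[0] for n,uv,q in o])
    r=least_squares(res,[.5,0,.3],loss="soft_l1");print("hub",cams,r.x[:2].round(4),np.degrees(r.x[2]).round(1));print(res(r.x).reshape(-1,2).round(1).tolist())
E
python3 fit.py
```

```text
yellow ['top'] [0.4372 0.2825] 2.3 3.56
red yaw -52.9
yellow ['top'] [0.4372 0.2825] -57.7 3.56
yellow ['side'] [0.4356 0.2829] -57.5 3.78
yellow ['top', 'side'] [0.4367 0.2826] -57.7 11.5
blue ['top'] [0.6093 0.2417] 19.6 5.22
red yaw -124.0
blue ['top'] [0.6092 0.2416] -109.0 5.23
blue ['side'] [0.6078 0.2427] -133.5 4.22
blue ['top', 'side'] [0.6087 0.2419] -109.2 12.87
blue ['top'] [0.6092 0.2418] -19.2 5.23
red yaw -123.8
blue ['top'] [0.6092 0.2418] -121.9 5.3
blue ['side'] [0.6078 0.2427] -121.6 3.77
blue ['top', 'side'] [0.6088 0.2418] -121.9 12.6
hub ['top'] [ 0.5623 -0.0157] 18.4
[[0.3, 0.4], [0.1, 0.5], [0.2, -0.1], [0.2, -0.4], [-0.1, -0.3], [0.2, 0.4], [-0.4, 0.1], [-0.8, 0.1], [0.2, -1.0]]
hub ['side'] [ 0.561  -0.0141] 20.2
[[-0.4, 0.3], [-0.1, -0.0], [0.6, 0.3], [-0.1, -0.7]]
hub ['top', 'side'] [ 0.5618 -0.0153] 18.7
[[0.2, 0.7], [-0.1, 0.6], [0.0, 0.1], [0.0, -0.2], [-0.1, -0.1], [-0.1, 0.7], [-0.7, 0.2], [-0.8, 0.2], [0.2, -0.7], [0.6, 0.4], [-0.1, 0.6], [1.1, 0.7], [0.1, -0.8]]
```

```bash
cat > go.py <<'E'
import sys,numpy as np
from scipy.spatial.transform import Rotation as Ro
from bench import arm
def rot(yaw):
    z=np.array([np.cos(yaw),np.sin(yaw),0]);x=np.array([0,0,-1.]);return np.c_[x,np.cross(z,x),z]
s=arm.get_state();R=np.array(s["eef_rot"]);p=np.array(s["ee_pos"])
for a in sys.argv[1:]:
    x,y,z,w=map(float,a.split(","))
    print(a,"t",(R.T@([x,y,z]-p)*1000).round(1).tolist(),"r",Ro.from_matrix(R.T@rot(np.radians(w))).as_rotvec().round(4).tolist())
print("t",round(s["time"],2),"p",(p*1000).round(1).tolist(),"yaw",np.degrees(np.arctan2(R[1,2],R[0,2])).round(2),"F",np.round(s["force"],1).tolist(),"M",np.round(s["wrist_torque"],2).tolist(),"op",round(s["opening"],4),"q",np.round(s["joint_pos"],2).tolist())
E
python3 go.py .4367,.2826,.15,-102.7
```

```text
.4367,.2826,.15,-102.7 t [41.8, 491.5, -794.8] r [0.4624, -0.0012, 0.0003]
t 0.1 p [148.9, -606.5, 190.9] yaw -76.2 F [-0.7, -0.4, -0.2] M [-0.02, -0.01, 0.03] op 0.0915 q [-1.33, 0.35, 1.63, -0.0, 1.16, -0.0]
```

```bash
R='{"ty":491.5,"tz":-794.8,"rx":0.46,"gripper":1}'; true
python3 -m jog '[{"ty":300,"tz":-350,"rx":0.46,"gripper":1},{"ty":300,"tz":-350,"rx":0.46,"gripper":1},{"ty":300,"tz":-350,"rx":0.46,"gripper":1},{"ty":300,"tz":-350,"rx":0.46,"gripper":1},{"ty":300,"tz":-350,"rx":0.46,"gripper":1},{"ty":300,"tz":-350,"rx":0.46,"gripper":1},{"ty":300,"tz":-350,"rx":0.46,"gripper":1},{"ty":300,"tz":-350,"rx":0.46,"gripper":1},{"ty":300,"tz":-350,"rx":0.46,"gripper":1},{"ty":300,"tz":-350,"rx":0.46,"gripper":1}]'
python3 go.py .4367,.2826,.12,-102.7
```

```text
.4367,.2826,.12,-102.7 t [71.8, 491.5, -794.8] r [0.4624, -0.0012, 0.0003]
t 0.1 p [148.9, -606.5, 190.9] yaw -76.2 F [-0.7, -0.4, -0.2] M [-0.02, -0.01, 0.03] op 0.0915 q [-1.33, 0.35, 1.63, -0.0, 1.16, -0.0]validation failed for argument at $[0]...
```

```bash
python3 -m jog '[{"tx":0,"ty":300,"tz":-350,"rx":0.46,"ry":0,"rz":0,"gripper":1},{"tx":0,"ty":300,"tz":-350,"rx":0.46,"ry":0,"rz":0,"gripper":1},{"tx":0,"ty":300,"tz":-350,"rx":0.46,"ry":0,"rz":0,"gripper":1},{"tx":0,"ty":300,"tz":-350,"rx":0.46,"ry":0,"rz":0,"gripper":1},{"tx":0,"ty":300,"tz":-350,"rx":0.46,"ry":0,"rz":0,"gripper":1},{"tx":0,"ty":300,"tz":-350,"rx":0.46,"ry":0,"rz":0,"gripper":1},{"tx":0,"ty":300,"tz":-350,"rx":0.46,"ry":0,"rz":0,"gripper":1},{"tx":0,"ty":300,"tz":-350,"rx":0.46,"ry":0,"rz":0,"gripper":1},{"tx":0,"ty":300,"tz":-350,"rx":0.46,"ry":0,"rz":0,"gripper":1},{"tx":0,"ty":300,"tz":-350,"rx":0.46,"ry":0,"rz":0,"gripper":1}]'
python3 go.py .4367,.2826,.12,-102.7
```

```text
time: 0.93
ee_pos: [0.3371, -0.2331, 0.1915]
eef_rot: [[0.0, 0.976, -0.218], [-0.0, -0.218, -0.976], [-1.0, 0.0, -0.0]]
force: [1.6, -0.2, 0.2]
opening: 0.0921
.4367,.2826,.12,-102.7 t [71.5, -15.2, -525.1] r [0.002, -0.0, -0.0001]
t 0.93 p [337.1, -233.1, 191.5] yaw -102.59 F [1.6, -0.2, 0.2] M [0.02, -0.01, 0.02] op 0.0921 q [-0.61, 0.01, 2.06, 0.0, 1.07, 1.18]
```

```bash
python3 -m jog '[{"tx":0,"ty":-15.2,"tz":-525,"rx":0.002,"ry":0,"rz":0,"gripper":1},{"tx":0,"ty":-15.2,"tz":-525,"rx":0.002,"ry":0,"rz":0,"gripper":1},{"tx":0,"ty":-15.2,"tz":-525,"rx":0.002,"ry":0,"rz":0,"gripper":1},{"tx":0,"ty":-15.2,"tz":-525,"rx":0.002,"ry":0,"rz":0,"gripper":1},{"tx":0,"ty":-15.2,"tz":-525,"rx":0.002,"ry":0,"rz":0,"gripper":1},{"tx":0,"ty":-15.2,"tz":-525,"rx":0.002,"ry":0,"rz":0,"gripper":1},{"tx":0,"ty":-15.2,"tz":-525,"rx":0.002,"ry":0,"rz":0,"gripper":1},{"tx":0,"ty":-15.2,"tz":-525,"rx":0.002,"ry":0,"rz":0,"gripper":1},{"tx":0,"ty":-15.2,"tz":-525,"rx":0.002,"ry":0,"rz":0,"gripper":1},{"tx":0,"ty":-15.2,"tz":-525,"rx":0.002,"ry":0,"rz":0,"gripper":1}]'
python3 go.py .4367,.2826,.08,-102.7
```

```text
time: 1.77
ee_pos: [0.4154, 0.1763, 0.1915]
eef_rot: [[0.0, 0.976, -0.219], [-0.0, -0.219, -0.976], [-1.0, 0.0, 0.0]]
force: [1.0, -0.1, -0.1]
opening: 0.092
.4367,.2826,.08,-102.7 t [111.4, -2.5, -108.4] r [0.001, 0.0, -0.0001]
t 1.77 p [415.4, 176.3, 191.5] yaw -102.65 F [1.0, -0.1, -0.1] M [0.03, -0.02, -0.05] op 0.092 q [0.4, 0.08, 1.99, -0.0, 1.08, 2.19]
```

```bash
python3 -m jog '[{"tx":110,"ty":-2.5,"tz":-108.4,"rx":0.001,"ry":0,"rz":0,"gripper":1},{"tx":110,"ty":-2.5,"tz":-108.4,"rx":0.001,"ry":0,"rz":0,"gripper":1},{"tx":110,"ty":-2.5,"tz":-108.4,"rx":0.001,"ry":0,"rz":0,"gripper":1},{"tx":110,"ty":-2.5,"tz":-108.4,"rx":0.001,"ry":0,"rz":0,"gripper":1},{"tx":110,"ty":-2.5,"tz":-108.4,"rx":0.001,"ry":0,"rz":0,"gripper":1},{"tx":110,"ty":-2.5,"tz":-108.4,"rx":0.001,"ry":0,"rz":0,"gripper":1},{"tx":110,"ty":-2.5,"tz":-108.4,"rx":0.001,"ry":0,"rz":0,"gripper":1}]'
python3 go.py .4367,.2826,.011,-102.7
python3 - <<'E'
from v import *
a=arm.camera("top");b=arm.camera("side")
cv2.imwrite("pics/t1.png",a);cv2.imwrite("pics/s1.png",b)
x=[cv2.resize(i,(400,400),interpolation=cv2.INTER_CUBIC) for i in(a[214:294,110:190],b[110:190,165:245])]
cv2.imwrite("pics/c1.png",np.hstack(x))
E
```

```text
time: 2.35
ee_pos: [0.4369, 0.2798, 0.0818]
eef_rot: [[-0.0, 0.975, -0.22], [-0.0, -0.22, -0.975], [-1.0, -0.0, 0.001]]
force: [0.6, -0.6, 0.3]
opening: 0.0919
.4367,.2826,.011,-102.7 t [70.8, -0.7, -2.7] r [-0.0003, 0.0006, 0.0004]
t 2.35 p [436.9, 279.8, 81.8] yaw -102.72 F [0.6, -0.6, 0.3] M [0.06, 0.05, -0.01] op 0.0919 q [0.57, 0.33, 1.95, -0.0, 0.86, 2.36]
```

View pics/c1.png

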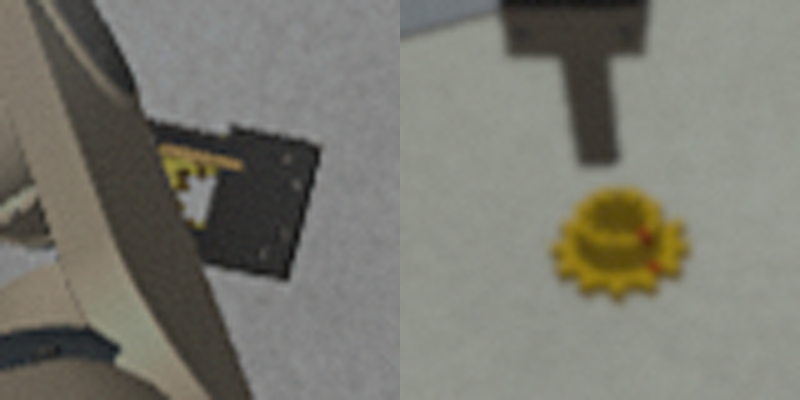

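```bash
python3 go.py .4367,.2826,.011,-102.7
```

```text
.4367,.2826,.011,-102.7 t [71.6, -1.5, -2.5] r [-0.0013, -0.0008, -0.001]
t 2.45 p [437.5, 279.8, 82.6] yaw -102.78 F [-0.2, 0.3, 0.0] M [0.03, 0.04, 0.02] op 0.0921 q [0.57, 0.33, 1.95, -0.0, 0.86, 2.36]
```

```bash
python3 -m jog '[{"tx":60,"ty":-1.5,"tz":-2.5,"rx":0,"ry":0,"rz":0,"gripper":1},{"tx":60,"ty":-1.5,"tz":-2.5,"rx":0,"ry":0,"rz":0,"gripper":1},{"tx":60,"ty":-1.5,"tz":-2.5,"rx":0,"ry":0,"rz":0,"gripper":1},{"tx":60,"ty":-1.5,"tz":-2.5,"rx":0,"ry":0,"rz":0,"gripper":1}]'
python3 go.py .4367,.2826,.011,-102.7
```

```text
time: 2.78
ee_pos: [0.4362, 0.2824, 0.0221]
eef_rot: [[-0.0, 0.975, -0.221], [-0.0, -0.221, -0.975], [-1.0, -0.0, 0.0]]
force: [0.6, -0.1, -0.6]
opening: 0.0918
.4367,.2826,.011,-102.7 t [11.1, 0.5, -0.3] r [-0.0014, 0.0004, 0.0003]
t 2.78 p [436.2, 282.4, 22.1] yaw -102.78 F [0.6, -0.1, -0.6] M [0.06, 0.0, 0.0] op 0.0918 q [0.57, 0.42, 1.99, -0.0, 0.73, 2.37]
```

```bash
python3 -m jog '[{"tx":11,"ty":0.5,"tz":0,"rx":0,"ry":0,"rz":0,"gripper":1},{"tx":11,"ty":0.5,"tz":0,"rx":0,"ry":0,"rz":0,"gripper":1},{"tx":11,"ty":0.5,"tz":0,"rx":0,"ry":0,"rz":0,"gripper":0.3},{"tx":11,"ty":0.5,"tz":0,"rx":0,"ry":0,"rz":0,"gripper":0.3},{"tx":11,"ty":0.5,"tz":0,"rx":0,"ry":0,"rz":0,"gripper":0.3},{"tx":11,"ty":0.5,"tz":0,"rx":0,"ry":0,"rz":0,"gripper":0.3},{"tx":11,"ty":0.5,"tz":0,"rx":0,"ry":0,"rz":0,"gripper":0.3},{"tx":11,"ty":0.5,"tz":0,"rx":0,"ry":0,"rz":0,"gripper":0.3}]' 15
python3 go.py
```

```text
time: 3.45
ee_pos: [0.4367, 0.2831, 0.0106]
eef_rot: [[0.0, 0.975, -0.22], [0.0, -0.22, -0.975], [-1.0, 0.0, -0.0]]
force: [-1.2, 0.1, -0.3]
opening: 0.0541
t 3.45 p [436.7, 283.1, 10.6] yaw -102.72 F [-1.2, 0.1, -0.3] M [0.03, -0.01, 0.03] op 0.0541 q [0.57, 0.44, 1.99, -0.0, 0.71, 2.37]
```

```bash
python3 -m jog '[{"tx":0,"ty":0,"tz":0,"rx":0,"ry":0,"rz":0,"gripper":0.3},{"tx":0,"ty":0,"tz":0,"rx":0,"ry":0,"rz":0,"gripper":0.3},{"tx":0,"ty":0,"tz":0,"rx":0,"ry":0,"rz":0,"gripper":0.3},{"tx":0,"ty":0,"tz":0,"rx":0,"ry":0,"rz":0,"gripper":0.3},{"tx":0,"ty":0,"tz":0,"rx":0,"ry":0,"rz":0,"gripper":0.3}]' 25
python3 go.py .4367,.2826,.15,-102.7
```

```text
time: 3.87
ee_pos: [0.4366, 0.283, 0.0105]
eef_rot: [[-0.0, 0.975, -0.22], [-0.0, -0.22, -0.975], [-1.0, -0.0, 0.0]]
force: [-0.1, 0.2, 0.4]
opening: 0.0272
.4367,.2826,.15,-102.7 t [-139.5, 0.1, 0.4] r [-0.0005, 0.0, 0.0]
t 3.87 p [436.6, 283.0, 10.5] yaw -102.73 F [-0.1, 0.2, 0.4] M [0.07, 0.01, -0.03] op 0.0272 q [0.57, 0.44, 1.99, 0.0, 0.71, 2.37]
```

```bash
python3 - <<'E'
from v import *
a=arm.camera("top");b=arm.camera("side")
cv2.imwrite("pics/t2.png",a);cv2.imwrite("pics/s2.png",b)
x=[cv2.resize(i,(400,400),interpolation=cv2.INTER_CUBIC) for i in(a[214:294,110:190],b[110:190,165:245])]
cv2.imwrite("pics/c2.png",np.hstack(x))
E
```

```text
(no output)
```

View pics/c2.png

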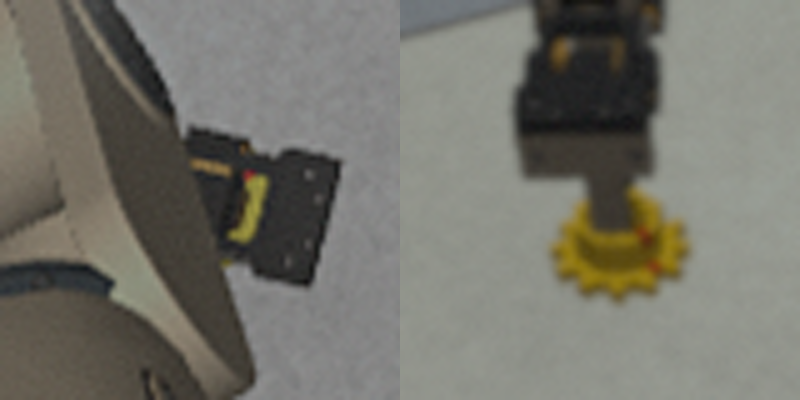

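```bash
python3 - <<'E'
from v import *
def q(p,h):
    p=np.array(p);z=np.array([-.22,-.975,0])
    for nm,s in(("near",1),("far",-1)):
        for d in(h,h+.018):
            P=p+s*z*d
            print(nm,d,"side",proj("side",P).round(1).tolist(),"crop",((proj("side",P)-[165,110])*5+[400,0]).round().tolist(),"top crop",((proj("top",P)-[110,214])*5).round().tolist())
q([.4375,.2798,.0826],.046);q([.4366,.283,.0105],.0136)
E
```

```text
near 0.046 side [[206.1, 148.1]] crop [[605.0, 191.0]] top crop [[264.0, 207.0]]
near 0.064 side [[205.7, 153.0]] crop [[603.0, 215.0]] top crop [[299.0, 215.0]]
far 0.046 side [[207.9, 124.8]] crop [[615.0, 74.0]] top crop [[83.0, 166.0]]
far 0.064 side [[208.3, 120.5]] crop [[616.0, 52.0]] top crop [[48.0, 158.0]]
near 0.0136 side [[208.5, 160.9]] crop [[618.0, 255.0]] top crop [[225.0, 205.0]]
near 0.031599999999999996 side [[208.2, 165.6]] crop [[616.0, 278.0]] top crop [[258.0, 212.0]]
far 0.0136 side [[209.0, 154.0]] crop [[620.0, 220.0]] top crop [[174.0, 193.0]]
far 0.031599999999999996 side [[209.4, 149.5]] crop [[622.0, 198.0]] top crop [[141.0, 185.0]]
```

```bash
python3 -m jog '[{"tx":0,"ty":0,"tz":0,"rx":0,"ry":0,"rz":0,"gripper":0.3},{"tx":0,"ty":0,"tz":0,"rx":0,"ry":0,"rz":0,"gripper":0.3}]'
python3 - <<'E'
from v import *
z=np.array([-.22,-.975,0])
for p,hs in(([.4375,.2798,.0826],(.046,.055,.064)),([.4366,.283,.0105],(.0136,.022,.0316))):
  for dz in(0,.01,.02,.03):
    print(dz,[((proj("side",np.array(p)+[0,0,dz]+z*d)-[165,110])*5+[400,0]).round().tolist()[0] for d in hs])
E
```

```text
time: 4.13
ee_pos: [0.4367, 0.283, 0.0105]
eef_rot: [[-0.0, 0.975, -0.22], [-0.0, -0.22, -0.975], [-1.0, -0.0, 0.0]]
force: [0.1, -0.3, -0.2]
opening: 0.0277
0 [[605.0, 191.0], [604.0, 203.0], [603.0, 215.0]]
0.01 [[604.0, 175.0], [603.0, 187.0], [602.0, 199.0]]
0.02 [[602.0, 159.0], [601.0, 171.0], [600.0, 183.0]]
0.03 [[600.0, 142.0], [599.0, 154.0], [598.0, 166.0]]
0 [[618.0, 255.0], [617.0, 265.0], [616.0, 278.0]]
0.01 [[616.0, 240.0], [615.0, 251.0], [614.0, 263.0]]
0.02 [[614.0, 225.0], [614.0, 236.0], [613.0, 248.0]]
0.03 [[613.0, 210.0], [612.0, 221.0], [611.0, 233.0]]
```

```bash
python3 -m jog '[{"tx":0,"ty":0,"tz":0,"rx":0,"ry":0,"rz":0,"gripper":0.8},{"tx":0,"ty":0,"tz":0,"rx":0,"ry":0,"rz":0,"gripper":0.8},{"tx":0,"ty":0,"tz":0,"rx":0,"ry":0,"rz":0,"gripper":0.8},{"tx":0,"ty":0,"tz":0,"rx":0,"ry":0,"rz":0,"gripper":0.8},{"tx":0,"ty":0,"tz":0,"rx":0,"ry":0,"rz":0,"gripper":0.8},{"tx":0,"ty":0,"tz":0,"rx":0,"ry":0,"rz":0,"gripper":0.8},{"tx":2,"ty":0,"tz":0,"rx":0,"ry":0,"rz":0,"gripper":0.8},{"tx":4,"ty":0,"tz":0,"rx":0,"ry":0,"rz":0,"gripper":0.8},{"tx":6,"ty":0,"tz":0,"rx":0,"ry":0,"rz":0,"gripper":0.8},{"tx":8,"ty":0,"tz":0,"rx":0,"ry":0,"rz":0,"gripper":0.8}]'
python3 go.py
python3 - <<'E'
from v import *
b=arm.camera("side");b0=cv2.imread("pics/side0.png")
cv2.imwrite("pics/s3.png",b)
x=cv2.resize(b[110:180,170:250],(800,600+100),interpolation=cv2.INTER_CUBIC)[:600]
cv2.imwrite("pics/c3.png",x)
E
```

```text
time: 4.97
ee_pos: [0.4366, 0.283, 0.0022]
eef_rot: [[-0.0, 0.975, -0.22], [-0.0, -0.22, -0.975], [-1.0, -0.0, 0.0]]
force: [0.2, 0.0, 0.8]
opening: 0.0734
t 4.97 p [436.6, 283.0, 2.2] yaw -102.73 F [0.2, 0.0, 0.8] M [0.06, 0.03, 0.03] op 0.0734 q [0.57, 0.46, 1.99, 0.0, 0.69, 2.37]
```

View pics/c3.png

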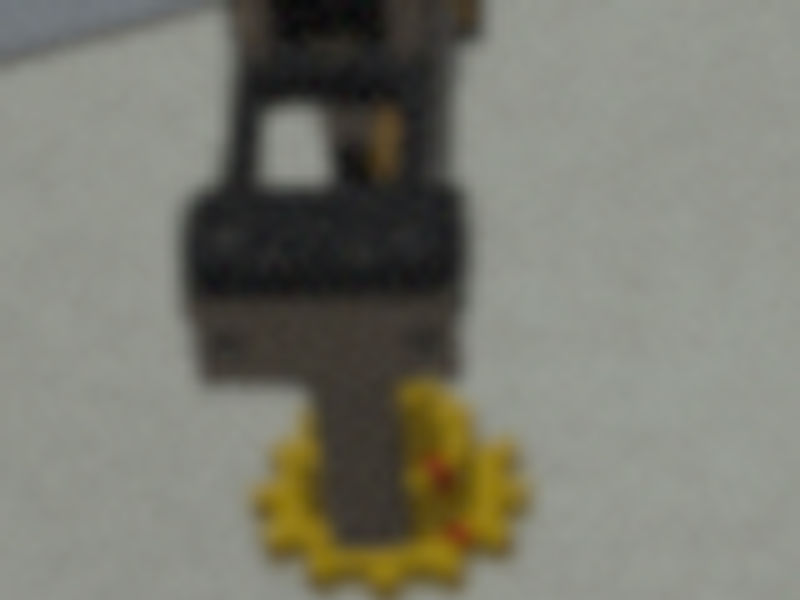

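```bash
python3 -m jog '[{"tx":1,"ty":0,"tz":0,"rx":0,"ry":0,"rz":0,"gripper":0.8},{"tx":2,"ty":0,"tz":0,"rx":0,"ry":0,"rz":0,"gripper":0.8},{"tx":3,"ty":0,"tz":0,"rx":0,"ry":0,"rz":0,"gripper":0.8},{"tx":4,"ty":0,"tz":0,"rx":0,"ry":0,"rz":0,"gripper":0.8},{"tx":5,"ty":0,"tz":0,"rx":0,"ry":0,"rz":0,"gripper":0.8},{"tx":5,"ty":0,"tz":0,"rx":0,"ry":0,"rz":0,"gripper":0.8}]'
python3 go.py
```

```text
time: 5.52
ee_pos: [0.4366, 0.283, -0.0027]
eef_rot: [[-0.0, 0.975, -0.22], [-0.0, -0.22, -0.975], [-1.0, -0.0, 0.0]]
force: [-0.1, -0.1, -0.7]
opening: 0.0734
t 5.52 p [436.6, 283.0, -2.7] yaw -102.73 F [-0.1, -0.1, -0.7] M [0.04, 0.0, -0.01] op 0.0734 q [0.57, 0.47, 2.0, 0.0, 0.68, 2.37]
```

```bash
python3 -m jog '[{"tx":0,"ty":0,"tz":0,"rx":0,"ry":0,"rz":0,"gripper":0.3},{"tx":0,"ty":0,"tz":0,"rx":0,"ry":0,"rz":0,"gripper":0.3},{"tx":0,"ty":0,"tz":0,"rx":0,"ry":0,"rz":0,"gripper":0.3},{"tx":0,"ty":0,"tz":0,"rx":0,"ry":0,"rz":0,"gripper":0.3},{"tx":0,"ty":0,"tz":0,"rx":0,"ry":0,"rz":0,"gripper":0.3},{"tx":0,"ty":0,"tz":0,"rx":0,"ry":0,"rz":0,"gripper":0.3},{"tx":0,"ty":0,"tz":0,"rx":0,"ry":0,"rz":0,"gripper":0.3}]' 20
python3 go.py
```

```text
time: 6.1
ee_pos: [0.4367, 0.283, -0.0025]
eef_rot: [[0.0, 0.975, -0.22], [-0.0, -0.22, -0.975], [-1.0, 0.0, 0.0]]
force: [-0.3, 0.4, 1.2]
opening: 0.0435
t 6.1 p [436.7, 283.0, -2.5] yaw -102.73 F [-0.3, 0.4, 1.2] M [-0.11, -0.02, -0.04] op 0.0435 q [0.57, 0.47, 2.0, -0.0, 0.68, 2.37]
```

```bash
python3 -m jog '[{"tx":-130,"ty":0,"tz":0,"rx":0,"ry":0,"rz":0,"gripper":0.3},{"tx":-130,"ty":0,"tz":0,"rx":0,"ry":0,"rz":0,"gripper":0.3},{"tx":-130,"ty":0,"tz":0,"rx":0,"ry":0,"rz":0,"gripper":0.3},{"tx":-130,"ty":0,"tz":0,"rx":0,"ry":0,"rz":0,"gripper":0.3},{"tx":-130,"ty":0,"tz":0,"rx":0,"ry":0,"rz":0,"gripper":0.3}]' 30
python3 go.py .5618,-.0153,.12,-26.3
```

```text
time: 6.52
ee_pos: [0.4385, 0.2843, 0.1303]
eef_rot: [[0.005, 0.975, -0.22], [0.003, -0.22, -0.975], [-1.0, 0.004, -0.004]]
force: [0.4, 1.0, -0.3]
opening: 0.0435
.5618,-.0153,.12,-26.3 t [10.0, 186.2, 265.1] r [-1.334, -0.0009, -0.0064]
t 6.52 p [438.5, 284.3, 130.3] yaw -102.73 F [0.4, 1.0, -0.3] M [0.09, 0.03, 0.02] op 0.0435 q [0.57, 0.26, 1.91, 0.0, 0.96, 2.37]
```

```bash
python3 -m jog '[{"tx":5,"ty":186,"tz":265,"rx":-1.333,"ry":0,"rz":-0.004,"gripper":0.3},{"tx":5,"ty":186,"tz":265,"rx":-1.333,"ry":0,"rz":-0.004,"gripper":0.3},{"tx":5,"ty":186,"tz":265,"rx":-1.333,"ry":0,"rz":-0.004,"gripper":0.3},{"tx":5,"ty":186,"tz":265,"rx":-1.333,"ry":0,"rz":-0.004,"gripper":0.3},{"tx":5,"ty":186,"tz":265,"rx":-1.333,"ry":0,"rz":-0.004,"gripper":0.3},{"tx":5,"ty":186,"tz":265,"rx":-1.333,"ry":0,"rz":-0.004,"gripper":0.3},{"tx":5,"ty":186,"tz":265,"rx":-1.333,"ry":0,"rz":-0.004,"gripper":0.3},{"tx":5,"ty":186,"tz":265,"rx":-1.333,"ry":0,"rz":-0.004,"gripper":0.3},{"tx":5,"ty":186,"tz":265,"rx":-1.333,"ry":0,"rz":-0.004,"gripper":0.3},{"tx":5,"ty":186,"tz":265,"rx":-1.333,"ry":0,"rz":-0.004,"gripper":0.3}]'
python3 go.py .5618,-.0153,.095,-26.3
```

```text
time: 7.35
ee_pos: [0.5601, -0.0205, 0.1202]
eef_rot: [[-0.005, 0.596, 0.803], [-0.002, 0.803, -0.596], [-1.0, -0.005, -0.003]]
force: [0.4, 0.7, -0.4]
opening: 0.0433
.5618,-.0153,.095,-26.3 t [25.2, 5.3, -1.7] r [-0.1795, -0.003, 0.0044]
t 7.35 p [560.1, -20.5, 120.2] yaw -36.58 F [0.4, 0.7, -0.4] M [-0.0, -0.05, 0.05] op 0.0433 q [-0.04, 0.34, 1.83, -0.0, 0.98, 0.6]
```

```bash
python3 -m jog '[{"tx":25,"ty":5,"tz":-1.7,"rx":-0.18,"ry":-0.003,"rz":0,"gripper":0.3},{"tx":25,"ty":5,"tz":-1.7,"rx":-0.18,"ry":-0.003,"rz":0,"gripper":0.3},{"tx":25,"ty":5,"tz":-1.7,"rx":-0.18,"ry":-0.003,"rz":0,"gripper":0.3},{"tx":25,"ty":5,"tz":-1.7,"rx":-0.18,"ry":-0.003,"rz":0,"gripper":0.3},{"tx":25,"ty":5,"tz":-1.7,"rx":-0.18,"ry":-0.003,"rz":0,"gripper":0.3}]'
python3 - <<'E'
from v import *
a=arm.camera("top");b=arm.camera("side")
cv2.imwrite("pics/t4.png",a);cv2.imwrite("pics/s4.png",b)
x=[cv2.resize(i,(400,400),interpolation=cv2.INTER_CUBIC) for i in(a[165:245,225:305],b[180:260,245:325])]
cv2.imwrite("pics/c4.png",cv2.convertScaleAbs(np.hstack(x),alpha=1.4))
E
python3 go.py .5618,-.0153,.095,-26.3
```

```text
time: 7.77
ee_pos: [0.5609, -0.0114, 0.0969]
eef_rot: [[-0.001, 0.447, 0.894], [-0.003, 0.894, -0.447], [-1.0, -0.003, -0.0]]
force: [0.5, 0.0, -0.0]
opening: 0.0436
.5618,-.0153,.095,-26.3 t [2.6, -3.3, 2.2] r [-0.0036, 0.001, 0.0026]
t 7.87 p [561.4, -11.3, 97.5] yaw -26.51 F [0.2, 1.5, -0.3] M [0.01, -0.03, -0.01] op 0.0435 q [-0.02, 0.36, 1.85, -0.0, 0.92, 0.44]
```

View pics/c4.png

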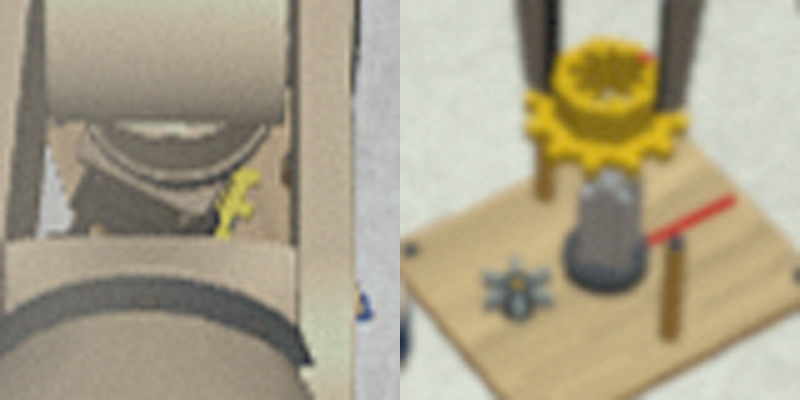

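```bash
cat > held.py <<'E'
import sys
from v import *
def held(pic,box,cog,guess,z0,col="y",show=True):
    x,y,w,h=box;im=cv2.imread(pic)[y:y+h,x:x+w].astype(float)
    d=(im[...,2]-im[...,0]) if col=="y" else (im[...,0]-im[...,2])
    hi=np.percentile(d,93);lo=np.percentile(d,40)
    T=80 if col=="y" else 20
    m=np.clip((d-lo)/(hi-lo)/.9,0,1)
    b=(m>.5).astype(np.uint8);cs,_=cv2.findContours(b,0,1);c=max(cs,key=cv2.contourArea)
    f=np.zeros_like(b);cv2.drawContours(f,[c],-1,1,-1)
    M=np.where(cv2.erode(f,np.ones((3,3)))>0,1,m*cv2.dilate(f,np.ones((3,3))))
    red=(im[...,2]>1.6*im[...,1])&(im[...,2]>60); 
    dark=((im.max(2)<75)&(f==0)).astype(np.uint8) if col=="y" else ((im.max(2)<60)&(f==0)).astype(np.uint8)
    W=1-cv2.dilate(dark,np.ones((3,3)))
    sc=np.array([.001,.001,.05])
    cost=lambda u:(W*(render("side",cogpolys(np.array(u[:3])*sc,cog,z0+(u[3]*.001 if len(u)>3 else 0)),box)-M)**2).sum()
    for k in(3,4):
        r=minimize(cost,np.r_[np.array(guess)/sc,0][:k],method="Nelder-Mead",options=dict(xatol=.01,fatol=.005,maxiter=2000))
        v=r.x[:3]*sc;print("held",v[:2].round(4),"yaw",np.degrees(v[2]).round(2),r.x[3:].round(2),"cost",round(r.fun,2))
    R=render("side",cogpolys(v,cog,z0),box)
    cv2.imwrite("pics/dbg.png",cv2.resize(np.hstack([im/255,np.repeat(M[...,None],3,2),np.repeat(R[...,None],3,2),np.repeat(W[...,None],3,2)])*255,None,fx=4,fy=4,interpolation=cv2.INTER_NEAREST))
if __name__=="__main__":
    held("pics/s4.png",(264,184,44,36),YEL,[.5610,-.0117,np.radians(18.5)],.1)
E
python3 held.py
```

```text
held [ 0.5603 -0.0087] yaw 18.29 [] cost 13.69
held [ 0.5605 -0.0088] yaw 19.09 [0.] cost 14.14[ WARN:0@0.896] global loadsave.cpp:1063 imwrite_ Unsupported depth image for selected encoder is fallbacked to CV_8U.
```

View pics/dbg.png

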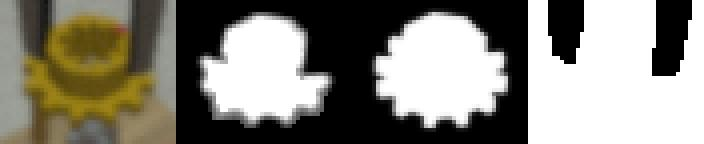

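```bash
sed -i 's/^    d=(im.*/    d=(im[...,2]-im[...,0])\/np.maximum(im[...,2],20) if col=="y" else (im[...,0]-im[...,2])\/np.maximum(im[...,0],20)/; s/^    hi=np.*/    hi,lo=(.72,.45) if col=="y" else (.6,.3)/; s/(hi-lo)\/.9/(hi-lo)/; s/r.x\[3:\]/0/' held.py
sed -i 's/im.max(2)<75)/im.max(2)<85)/; s/for k in(3,4)/for k in(3,)/; s/im\/255,/im\/255*1.5,/' held.py
sed -i 's/W=1-cv2.dilate(dark,np.ones((3,3)))/W=1-cv2.dilate(dark,np.ones((3,3)));W[:16,:6]=0/' held.py
python3 held.py 2>/dev/null
sed -i 's/,0.round(2),/,/' held.py
python3 held.py 2>&1 | grep -v WARN; python3 - <<'E'
import cv2
d=cv2.imread("pics/dbg.png",0);M=d[::4,176::4][2::1,:44] if 0 else d[2::4,2::4][:,44:88]
R=d[2::4,2::4][:,88:132]
for r in range(0,36,2): print(''.join('.:#'[min(2,int(v)//86)] for v in M[r]),''.join('.:#'[min(2,int(v)//86)] for v in R[r]))
E
```

```text
held [ 0.5592 -0.0096] yaw 20.02 cost 34.85
............................................ ............................................
............................................ ............................................
...................:##::.................... .................:########::................
...............:#############:.............. .............:################..............
...........:####################:........... ............####################............
...........######################........... ........:########################...........
...........######################........... ........:########################...........
.......:#:######################:........... ......:::############################:......
.......#########################............ .....################################:......
.......:#########################:::........ .....:##############################::......
.......###############################...... ......:###############################:.....
.......##############################....... ......################################:.....
.........##########################:........ ......#############################:........
.........##########################:........ ..........#########################:........
.........:###:::#############:.............. ..........####:##############:..:#:.........
.........::.......##......:#:............... .................:###:...####...............
.........:#................................. ...................:........................
.........::................................. ............................................
```

```bash
sed -i 's/;W\[:16,:6\]=0/;W=W.astype(float);W[:16,:9]=0;W[:20,29:39]=0;W[22:,:13]=0;W[26:,13:20]*=.5/' held.py
sed -i 's/\.1)$/.0997)/' held.py
python3 held.py 2>&1 | grep -v WARN; python3 - <<'E'
import cv2
d=cv2.imread("pics/dbg.png",0);M=d[2::4,2::4][:,44:88];W=d[2::4,2::4][:,132:]
R=d[2::4,2::4][:,88:132]
for r in range(0,36,1): print(''.join(' ' if w<99 else '.:#'[min(2,int(v)//86)] for v,w in zip(M[r],W[r])),''.join(' ' if w<99 else '.:#'[min(2,int(v)//86)] for v,w in zip(R[r],W[r])))
E
```

```text
held [ 0.5598 -0.0085] yaw 20.17 cost 21.1
              ...............             ..               ...............             ..
              ...............             ..               ...............             ..
              ...............             ..               ...............             ..
              ...............            ...               ....:##:::.....            ...
              .....:##::.....            ...               ..:###########:            ...
              ...:##########:            ...               :##############            ...
              .:#############            ...               ###############            ...
              ###############            ...               ###############            ...
             ################           ....              ################           ....
             ################           ....              ################           ....
            #################           ....             #################           ....
            #################           ....             ##########
[... 1482 characters left out ...]
##########:..............              #::#############:...::.........
             ....:###:...####...............              ....:######:####...............
             .....##......:#:...............              .....###....:###...............
             ...............................              .....###.....:::...............
             .............   ...............              .............   ...............
             .............   ...............              .............   ...............
             ......     ..   ...............              ......     ..   ...............
             ......     ..   ...............              ......     ..   ...............
```

```bash
python3 go.py .5622,-.0164,.080,-26.0
```

```text
.5622,-.0164,.080,-26.0 t [17.6, -4.1, 3.0] r [-0.0089, 0.001, 0.0026]
t 7.87 p [561.4, -11.3, 97.5] yaw -26.51 F [0.2, 1.5, -0.3] M [0.01, -0.03, -0.01] op 0.0435 q [-0.02, 0.36, 1.85, -0.0, 0.92, 0.44]
```

```bash
python3 -m jog '[{"tx":5,"ty":-4.1,"tz":3,"rx":-0.009,"ry":0.001,"rz":0.0026,"gripper":0.3},{"tx":12,"ty":-4.1,"tz":3,"rx":-0.009,"ry":0.001,"rz":0.0026,"gripper":0.3},{"tx":17,"ty":-4.1,"tz":3,"rx":-0.009,"ry":0.001,"rz":0.0026,"gripper":0.3},{"tx":17,"ty":-4.1,"tz":3,"rx":-0.009,"ry":0.001,"rz":0.0026,"gripper":0.3},{"tx":17,"ty":-4.1,"tz":3,"rx":-0.009,"ry":0.001,"rz":0.0026,"gripper":0.3}]'
python3 go.py .5622,-.0164,.07,-26.0
```

```text
time: 8.28
ee_pos: [0.5616, -0.0165, 0.0799]
eef_rot: [[-0.001, 0.437, 0.899], [0.0, 0.899, -0.437], [-1.0, -0.0, -0.001]]
force: [-0.6, 0.0, 0.3]
opening: 0.0433
.5622,-.0164,.07,-26.0 t [9.9, 0.4, 0.5] r [0.001, -0.0013, 0.0005]
t 8.28 p [561.6, -16.5, 79.9] yaw -25.94 F [-0.6, 0.0, 0.3] M [-0.0, -0.02, 0.02] op 0.0433 q [-0.03, 0.39, 1.86, 0.0, 0.89, 0.42]
```

Slow descent, watching force.

```bash
python3 -m jog '[{"tx":3,"ty":0.4,"tz":0.5,"rx":0,"ry":0,"rz":0,"gripper":0.3},{"tx":6,"ty":0.4,"tz":0.5,"rx":0,"ry":0,"rz":0,"gripper":0.3},{"tx":8,"ty":0.4,"tz":0.5,"rx":0,"ry":0,"rz":0,"gripper":0.3},{"tx":9,"ty":0.4,"tz":0.5,"rx":0,"ry":0,"rz":0,"gripper":0.3},{"tx":10,"ty":0.4,"tz":0.5,"rx":0,"ry":0,"rz":0,"gripper":0.3}]'
python3 go.py
python3 -m jog '[{"tx":1,"ty":0,"tz":0,"rx":0,"ry":0,"rz":0,"gripper":0.3},{"tx":2,"ty":0,"tz":0,"rx":0,"ry":0,"rz":0,"gripper":0.3},{"tx":3,"ty":0,"tz":0,"rx":0,"ry":0,"rz":0,"gripper":0.3},{"tx":3,"ty":0,"tz":0,"rx":0,"ry":0,"rz":0,"gripper":0.3}]'
python3 go.py
```

```text
time: 8.7
ee_pos: [0.5627, -0.0163, 0.0703]
eef_rot: [[-0.0, 0.437, 0.899], [0.0, 0.899, -0.437], [-1.0, -0.0, -0.0]]
force: [0.3, 0.8, -1.9]
opening: 0.0435
t 8.7 p [562.7, -16.3, 70.3] yaw -25.92 F [0.3, 0.8, -1.9] M [0.01, -0.05, -0.02] op 0.0435 q [-0.03, 0.4, 1.87, 0.0, 0.87, 0.42]
time: 9.03
ee_pos: [0.5626, -0.0164, 0.0673]
eef_rot: [[-0.0, 0.437, 0.899], [0.0, 0.899, -0.437], [-1.0, -0.0, -0.0]]
force: [0.2, 0.1, 0.6]
opening: 0.0436
t 9.03 p [562.6, -16.4, 67.3] yaw -25.92 F [0.2, 0.1, 0.6] M [-0.03, -0.05, 0.02] op 0.0436 q [-0.03, 0.41, 1.87, 0.0, 0.86, 0.42]
```

No contact yet; continue.

```bash
for i in 1 2; do python3 -m jog '[{"tx":1,"ty":0,"tz":0,"rx":0,"ry":0,"rz":0,"gripper":0.3},{"tx":2,"ty":0,"tz":0,"rx":0,"ry":0,"rz":0,"gripper":0.3},{"tx":3,"ty":0,"tz":0,"rx":0,"ry":0,"rz":0,"gripper":0.3},{"tx":3,"ty":0,"tz":0,"rx":0,"ry":0,"rz":0,"gripper":0.3}]' >/dev/null
python3 go.py; done
```

```text
t 9.37 p [562.6, -16.3, 64.3] yaw -25.93 F [-0.1, 1.4, -1.2] M [-0.08, -0.06, 0.04] op 0.0437 q [-0.03, 0.41, 1.87, 0.0, 0.86, 0.42]
t 9.7 p [562.6, -16.3, 61.3] yaw -25.92 F [0.7, 0.4, -1.1] M [0.04, -0.07, 0.01] op 0.0434 q [-0.03, 0.42, 1.87, 0.0, 0.85, 0.42]
```

```bash
for i in 1 2 3; do python3 -m jog '[{"tx":2,"ty":0,"tz":0,"rx":0,"ry":0,"rz":0,"gripper":0.3},{"tx":4,"ty":0,"tz":0,"rx":0,"ry":0,"rz":0,"gripper":0.3},{"tx":6,"ty":0,"tz":0,"rx":0,"ry":0,"rz":0,"gripper":0.3},{"tx":8,"ty":0,"tz":0,"rx":0,"ry":0,"rz":0,"gripper":0.3},{"tx":10,"ty":0,"tz":0,"rx":0,"ry":0,"rz":0,"gripper":0.3},{"tx":10,"ty":0,"tz":0,"rx":0,"ry":0,"rz":0,"gripper":0.3}]' >/dev/null
python3 go.py; done
```

```text
t 10.2 p [562.5, -16.3, 51.0] yaw -25.92 F [-0.3, 0.2, -0.9] M [-0.08, -0.03, -0.03] op 0.0436 q [-0.03, 0.43, 1.88, 0.0, 0.83, 0.42]
t 10.7 p [562.6, -16.3, 41.0] yaw -25.93 F [-0.2, 0.3, -0.5] M [-0.05, 0.05, -0.0] op 0.0435 q [-0.03, 0.45, 1.88, 0.0, 0.81, 0.42]
t 11.2 p [562.6, -16.3, 31.0] yaw -25.92 F [-1.4, -0.6, -1.0] M [-0.1, 0.11, -0.03] op 0.0438 q [-0.03, 0.46, 1.89, 0.0, 0.79, 0.42]
```

```bash
python3 -m jog '[{"tx":2,"ty":0,"tz":0,"rx":0,"ry":0,"rz":0,"gripper":0.3},{"tx":3,"ty":0,"tz":0,"rx":0,"ry":0,"rz":0,"gripper":0.3},{"tx":5,"ty":0,"tz":0,"rx":0,"ry":0,"rz":0,"gripper":0.3},{"tx":7,"ty":0,"tz":0,"rx":0,"ry":0,"rz":0,"gripper":0.3},{"tx":7,"ty":0,"tz":0,"rx":0,"ry":0,"rz":0,"gripper":0.3}]' >/dev/null; python3 go.py
for i in 1 2 3; do python3 -m jog '[{"tx":0.5,"ty":0,"tz":0,"rx":0,"ry":0,"rz":0,"gripper":0.3},{"tx":1,"ty":0,"tz":0,"rx":0,"ry":0,"rz":0,"gripper":0.3},{"tx":1.5,"ty":0,"tz":0,"rx":0,"ry":0,"rz":0,"gripper":0.3},{"tx":1.5,"ty":0,"tz":0,"rx":0,"ry":0,"rz":0,"gripper":0.3}]' >/dev/null
python3 go.py; done
```

```text
t 11.62 p [562.6, -16.3, 24.1] yaw -25.93 F [-0.5, -0.6, -1.3] M [-0.09, 0.15, 0.01] op 0.043 q [-0.03, 0.47, 1.89, 0.0, 0.78, 0.42]
t 11.95 p [562.6, -16.4, 22.9] yaw -25.92 F [-1.2, -0.8, 0.0] M [-0.17, 0.18, -0.07] op 0.0436 q [-0.03, 0.47, 1.89, 0.0, 0.78, 0.42]
t 12.28 p [562.7, -16.4, 21.4] yaw -25.93 F [-1.5, -1.3, -0.5] M [-0.23, 0.23, -0.01] op 0.0432 q [-0.03, 0.48, 1.89, 0.0, 0.77, 0.42]
t 12.62 p [562.6, -16.3, 19.9] yaw -25.92 F [-1.7, -1.3, -0.5] M [-0.21, 0.2, -0.02] op 0.0435 q [-0.03, 0.48, 1.89, 0.0, 0.77, 0.42]
```

```bash
for i in 1 2; do python3 -m jog '[{"tx":0.5,"ty":0,"tz":0,"rx":0,"ry":0,"rz":0,"gripper":0.3},{"tx":0.7,"ty":0,"tz":0,"rx":0,"ry":0,"rz":0,"gripper":0.3},{"tx":0.7,"ty":0,"tz":0,"rx":0,"ry":0,"rz":0,"gripper":0.3}]' >/dev/null
python3 go.py; done
```

```text
t 12.87 p [562.7, -16.4, 19.5] yaw -25.92 F [-2.6, -1.7, 4.2] M [-0.22, 0.51, -0.07] op 0.0435 q [-0.03, 0.48, 1.89, 0.0, 0.77, 0.42]
t 13.12 p [562.7, -16.4, 19.5] yaw -25.93 F [-6.4, -1.4, 13.6] M [-0.22, 1.06, -0.06] op 0.0433 q [-0.03, 0.48, 1.89, 0.0, 0.77, 0.42]
```

```bash
python3 -m jog '[{"tx":-0.5,"ty":0,"tz":0,"rx":0,"ry":0,"rz":0,"gripper":0.3},{"tx":-0.5,"ty":0,"tz":0,"rx":0,"ry":0,"rz":0,"gripper":0.75},{"tx":-0.5,"ty":0,"tz":0,"rx":0,"ry":0,"rz":0,"gripper":0.75},{"tx":-0.5,"ty":0,"tz":0,"rx":0,"ry":0,"rz":0,"gripper":0.75},{"tx":-0.5,"ty":0,"tz":0,"rx":0,"ry":0,"rz":0,"gripper":0.75},{"tx":-0.5,"ty":0,"tz":0,"rx":0,"ry":0,"rz":0,"gripper":0.75},{"tx":-0.5,"ty":0,"tz":0,"rx":0,"ry":0,"rz":0,"gripper":0.75}]' >/dev/null; python3 go.py
python3 -m jog '[{"tx":-110,"ty":0,"tz":0,"rx":0,"ry":0,"rz":0,"gripper":0.75},{"tx":-110,"ty":0,"tz":0,"rx":0,"ry":0,"rz":0,"gripper":0.75},{"tx":-110,"ty":0,"tz":0,"rx":0,"ry":0,"rz":0,"gripper":0.75},{"tx":-110,"ty":0,"tz":0,"rx":0,"ry":0,"rz":0,"gripper":0.75},{"tx":-110,"ty":0,"tz":0,"rx":0,"ry":0,"rz":0,"gripper":0.75}]' >/dev/null
python3 go.py .6088,.2418,.13,-76.8
python3 - <<'E'
from v import *
b=arm.camera("side");cv2.imwrite("pics/s5.png",b)
cv2.imwrite("pics/c5.png",cv2.convertScaleAbs(cv2.resize(b[180:260,245:325],(600,600),interpolation=cv2.INTER_CUBIC),alpha=1.4))
E
```

```text
t 13.7 p [562.8, -16.3, 19.0] yaw -25.92 F [0.2, 1.0, -0.5] M [0.03, -0.04, -0.05] op 0.0691 q [-0.03, 0.48, 1.89, 0.0, 0.77, 0.42]
.6088,.2418,.13,-76.8 t [0.9, 251.8, -72.6] r [0.888, 0.0023, -0.0028]
t 14.12 p [564.0, -16.4, 130.7] yaw -25.92 F [0.3, 0.0, -0.9] M [-0.01, -0.05, -0.01] op 0.0688 q [-0.03, 0.32, 1.82, 0.0, 0.99, 0.42]
```

View pics/c5.png

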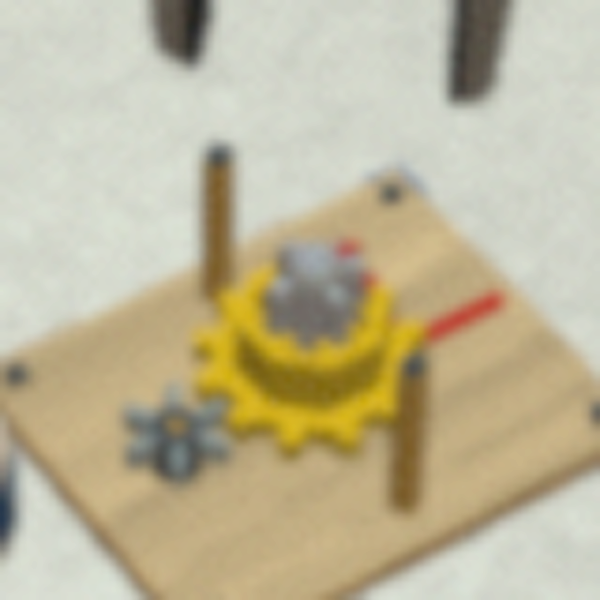

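Yellow is seated on the flange: its red mark is at the master spline and its teeth mesh with the idler. Now blue.

```bash
python3 -m jog '[{"tx":1,"ty":252,"tz":-72,"rx":0.888,"ry":0.002,"rz":-0.003,"gripper":0.8},{"tx":1,"ty":252,"tz":-72,"rx":0.888,"ry":0.002,"rz":-0.003,"gripper":0.8},{"tx":1,"ty":252,"tz":-72,"rx":0.888,"ry":0.002,"rz":-0.003,"gripper":0.8},{"tx":1,"ty":252,"tz":-72,"rx":0.888,"ry":0.002,"rz":-0.003,"gripper":0.8},{"tx":1,"ty":252,"tz":-72,"rx":0.888,"ry":0.002,"rz":-0.003,"gripper":0.8},{"tx":1,"ty":252,"tz":-72,"rx":0.888,"ry":0.002,"rz":-0.003,"gripper":0.8},{"tx":1,"ty":252,"tz":-72,"rx":0.888,"ry":0.002,"rz":-0.003,"gripper":0.8},{"tx":1,"ty":252,"tz":-72,"rx":0.888,"ry":0.002,"rz":-0.003,"gripper":0.8},{"tx":1,"ty":252,"tz":-72,"rx":0.888,"ry":0.002,"rz":-0.003,"gripper":0.8},{"tx":1,"ty":252,"tz":-72,"rx":0.888,"ry":0.002,"rz":-0.003,"gripper":0.8}]' >/dev/null
python3 go.py .6088,.2418,.05,-76.8
```

```text
.6088,.2418,.05,-76.8 t [76.0, 2.5, 0.0] r [0.0024, 0.0, 0.007]
t 15.0 p [606.9, 241.4, 126.0] yaw -76.66 F [-0.4, 0.2, 0.1] M [0.0, 0.02, 0.01] op 0.0734 q [0.38, 0.46, 1.62, 0.0, 1.06, 1.71]
```

```bash
python3 -m jog '[{"tx":76,"ty":2.5,"tz":0,"rx":0.002,"ry":0,"rz":0.007,"gripper":0.8},{"tx":76,"ty":2.5,"tz":0,"rx":0.002,"ry":0,"rz":0.007,"gripper":0.8},{"tx":76,"ty":2.5,"tz":0,"rx":0.002,"ry":0,"rz":0.007,"gripper":0.8},{"tx":76,"ty":2.5,"tz":0,"rx":0.002,"ry":0,"rz":0.007,"gripper":0.8},{"tx":76,"ty":2.5,"tz":0,"rx":0.002,"ry":0,"rz":0.007,"gripper":0.8}]' >/dev/null
python3 go.py .6088,.2418,-.0025,-76.8
```

```text
.6088,.2418,-.0025,-76.8 t [55.7, -2.3, -0.4] r [-0.0021, -0.0007, -0.0039]
t 15.42 p [611.0, 241.9, 53.2] yaw -76.92 F [1.3, -0.7, 1.0] M [-0.02, -0.01, 0.02] op 0.0735 q [0.37, 0.55, 1.67, 0.0, 0.92, 1.72]
```

```bash
python3 -m jog '[{"tx":5,"ty":-2,"tz":0,"rx":-0.002,"ry":0,"rz":-0.003,"gripper":0.8},{"tx":10,"ty":-2,"tz":0,"rx":-0.002,"ry":0,"rz":-0.003,"gripper":0.8},{"tx":16,"ty":-2,"tz":0,"rx":-0.002,"ry":0,"rz":-0.003,"gripper":0.8},{"tx":16,"ty":-2,"tz":0,"rx":-0.002,"ry":0,"rz":-0.003,"gripper":0.8}]' >/dev/null
python3 go.py .6088,.2418,-.0025,-76.8
```

```text
.6088,.2418,-.0025,-76.8 t [38.1, 0.8, 0.1] r [0.0, -0.0006, 0.0002]
t 15.75 p [608.0, 241.7, 35.6] yaw -76.8 F [-0.8, -0.4, -0.1] M [0.02, -0.01, -0.03] op 0.0737 q [0.38, 0.57, 1.68, 0.0, 0.89, 1.72]
```

```bash
python3 -m jog '[{"tx":15,"ty":0.6,"tz":0,"rx":0,"ry":0,"rz":0,"gripper":0.8},{"tx":25,"ty":0.6,"tz":0,"rx":0,"ry":0,"rz":0,"gripper":0.8},{"tx":32,"ty":0.6,"tz":0,"rx":0,"ry":0,"rz":0,"gripper":0.8},{"tx":36,"ty":0.6,"tz":0,"rx":0,"ry":0,"rz":0,"gripper":0.8},{"tx":38,"ty":0.6,"tz":0,"rx":0,"ry":0,"rz":0,"gripper":0.8},{"tx":38,"ty":0.6,"tz":0,"rx":0,"ry":0,"rz":0,"gripper":0.8}]' >/dev/null
python3 go.py .6088,.2418,-.0025,-76.8
python3 -m jog '[{"tx":0,"ty":0,"tz":0,"rx":0,"ry":0,"rz":0,"gripper":0.3},{"tx":0,"ty":0,"tz":0,"rx":0,"ry":0,"rz":0,"gripper":0.3},{"tx":0,"ty":0,"tz":0,"rx":0,"ry":0,"rz":0,"gripper":0.3},{"tx":0,"ty":0,"tz":0,"rx":0,"ry":0,"rz":0,"gripper":0.3},{"tx":0,"ty":0,"tz":0,"rx":0,"ry":0,"rz":0,"gripper":0.3},{"tx":0,"ty":0,"tz":0,"rx":0,"ry":0,"rz":0,"gripper":0.3},{"tx":0,"ty":0,"tz":0,"rx":0,"ry":0,"rz":0,"gripper":0.3},{"tx":0,"ty":0,"tz":0,"rx":0,"ry":0,"rz":0,"gripper":0.3}]' 20 >/dev/null
python3 go.py
```

```text
.6088,.2418,-.0025,-76.8 t [0.2, -0.0, 0.2] r [-0.0, -0.0005, 0.0004]
t 16.25 p [608.8, 242.0, -2.3] yaw -76.8 F [0.2, -0.6, 0.8] M [-0.01, 0.03, 0.03] op 0.0735 q [0.38, 0.62, 1.69, 0.0, 0.83, 1.72]
t 16.92 p [609.2, 242.0, -1.6] yaw -76.8 F [0.6, -1.1, 3.5] M [-0.18, 0.05, 0.03] op 0.0437 q [0.38, 0.62, 1.69, 0.0, 0.83, 1.72]
```

```bash
python3 -m jog '[{"tx":-135,"ty":0,"tz":0,"rx":0,"ry":0,"rz":0,"gripper":0.3},{"tx":-135,"ty":0,"tz":0,"rx":0,"ry":0,"rz":0,"gripper":0.3},{"tx":-135,"ty":0,"tz":0,"rx":0,"ry":0,"rz":0,"gripper":0.3},{"tx":-135,"ty":0,"tz":0,"rx":0,"ry":0,"rz":0,"gripper":0.3},{"tx":-135,"ty":0,"tz":0,"rx":0,"ry":0,"rz":0,"gripper":0.3},{"tx":-135,"ty":0,"tz":0,"rx":-0.3,"ry":0,"rz":0,"gripper":0.3},{"tx":-135,"ty":0,"tz":0,"rx":-0.3,"ry":0,"rz":0,"gripper":0.3},{"tx":-135,"ty":0,"tz":0,"rx":-0.3,"ry":0,"rz":0,"gripper":0.3}]' 30 >/dev/null
python3 go.py .5624,-.0165,.13,64.1
```

```text
.5624,-.0165,.13,64.1 t [0.9, -170.9, 198.5] r [-2.1521, -0.0035, 0.0003]
t 17.58 p [607.6, 241.5, 130.7] yaw -59.21 F [0.1, -0.1, -0.4] M [-0.01, -0.01, -0.0] op 0.0438 q [0.38, 0.46, 1.62, 0.0, 1.07, 1.41]
```

```bash
python3 -m jog '[{"tx":0,"ty":-171,"tz":198,"rx":-2.152,"ry":0,"rz":0,"gripper":0.3},{"tx":0,"ty":-171,"tz":198,"rx":-2.152,"ry":0,"rz":0,"gripper":0.3},{"tx":0,"ty":-171,"tz":198,"rx":-2.152,"ry":0,"rz":0,"gripper":0.3},{"tx":0,"ty":-171,"tz":198,"rx":-2.152,"ry":0,"rz":0,"gripper":0.3},{"tx":0,"ty":-171,"tz":198,"rx":-2.152,"ry":0,"rz":0,"gripper":0.3},{"tx":0,"ty":-171,"tz":198,"rx":-2.152,"ry":0,"rz":0,"gripper":0.3},{"tx":0,"ty":-171,"tz":198,"rx":-2.152,"ry":0,"rz":0,"gripper":0.3},{"tx":0,"ty":-171,"tz":198,"rx":-2.152,"ry":0,"rz":0,"gripper":0.3},{"tx":0,"ty":-171,"tz":198,"rx":-2.152,"ry":0,"rz":0,"gripper":0.3},{"tx":0,"ty":-171,"tz":198,"rx":-2.152,"ry":0,"rz":0,"gripper":0.3}]' >/dev/null
python3 go.py .5624,-.0165,.13,64.1
```

```text
.5624,-.0165,.13,64.1 t [0.6, -1.0, 2.3] r [-0.929, -0.0021, -0.0028]
t 18.42 p [560.0, -16.0, 130.6] yaw 10.87 F [-0.0, 0.6, -0.6] M [0.01, -0.11, 0.01] op 0.0437 q [-0.03, 0.32, 1.83, 0.0, 0.99, -0.22]
```

```bash
python3 -m jog '[{"tx":30,"ty":-1,"tz":2.3,"rx":-0.929,"ry":-0.002,"rz":-0.002,"gripper":0.3},{"tx":30,"ty":-1,"tz":2.3,"rx":-0.929,"ry":-0.002,"rz":-0.002,"gripper":0.3},{"tx":30,"ty":-1,"tz":2.3,"rx":-0.929,"ry":-0.002,"rz":-0.002,"gripper":0.3},{"tx":30,"ty":-1,"tz":2.3,"rx":-0.929,"ry":-0.002,"rz":-0.002,"gripper":0.3},{"tx":30,"ty":-1,"tz":2.3,"rx":-0.929,"ry":-0.002,"rz":-0.002,"gripper":0.3},{"tx":30,"ty":-1,"tz":2.3,"rx":-0.929,"ry":-0.002,"rz":-0.002,"gripper":0.3},{"tx":30,"ty":-1,"tz":2.3,"rx":-0.929,"ry":-0.002,"rz":-0.002,"gripper":0.3},{"tx":30,"ty":-1,"tz":2.3,"rx":-0.929,"ry":-0.002,"rz":-0.002,"gripper":0.3},{"tx":30,"ty":-1,"tz":2.3,"rx":-0.929,"ry":-0.002,"rz":-0.002,"gripper":0.3},{"tx":30,"ty":-1,"tz":2.3,"rx":-0.929,"ry":-0.002,"rz":-0.002,"gripper":0.3}]' >/dev/null
python3 go.py .5624,-.0165,.08,64.1
```

```text
.5624,-.0165,.08,64.1 t [21.2, 0.1, -0.8] r [-0.007, 0.0005, -0.0]
t 19.25 p [562.8, -15.8, 101.2] yaw 63.7 F [0.7, -0.8, -0.5] M [0.01, -0.14, 0.01] op 0.0432 q [-0.03, 0.36, 1.85, 0.0, 0.93, -1.14]
```

```bash
python3 -m jog '[{"tx":7,"ty":0,"tz":-0.8,"rx":-0.007,"ry":0,"rz":0,"gripper":0.3},{"tx":14,"ty":0,"tz":-0.8,"rx":-0.007,"ry":0,"rz":0,"gripper":0.3},{"tx":19,"ty":0,"tz":-0.8,"rx":-0.007,"ry":0,"rz":0,"gripper":0.3},{"tx":21,"ty":0,"tz":-0.8,"rx":-0.007,"ry":0,"rz":0,"gripper":0.3},{"tx":21,"ty":0,"tz":-0.8,"rx":-0.007,"ry":0,"rz":0,"gripper":0.3}]' >/dev/null
python3 go.py .5624,-.0165,.07,64.1
```

```text
.5624,-.0165,.07,64.1 t [10.9, 0.7, -0.2] r [0.0018, 0.0009, 0.001]
t 19.67 p [563.1, -16.6, 80.9] yaw 64.2 F [-0.1, 0.5, -0.7] M [0.03, -0.08, 0.0] op 0.0433 q [-0.03, 0.39, 1.86, 0.0, 0.89, -1.15]
```

```bash
python3 -m jog '[{"tx":3,"ty":0.6,"tz":0,"rx":0,"ry":0,"rz":0,"gripper":0.3},{"tx":6,"ty":0.6,"tz":0,"rx":0,"ry":0,"rz":0,"gripper":0.3},{"tx":8,"ty":0.6,"tz":0,"rx":0,"ry":0,"rz":0,"gripper":0.3},{"tx":9,"ty":0.6,"tz":0,"rx":0,"ry":0,"rz":0,"gripper":0.3},{"tx":10,"ty":0.6,"tz":0,"rx":0,"ry":0,"rz":0,"gripper":0.3}]' >/dev/null
python3 go.py
for i in 1 2; do python3 -m jog '[{"tx":1,"ty":0,"tz":0,"rx":0,"ry":0,"rz":0,"gripper":0.3},{"tx":2,"ty":0,"tz":0,"rx":0,"ry":0,"rz":0,"gripper":0.3},{"tx":3,"ty":0,"tz":0,"rx":0,"ry":0,"rz":0,"gripper":0.3},{"tx":3,"ty":0,"tz":0,"rx":0,"ry":0,"rz":0,"gripper":0.3}]' >/dev/null
python3 go.py .5624,-.0165,.07,64.1; done
```

```text
t 20.08 p [563.3, -16.3, 71.8] yaw 64.22 F [0.2, -0.2, -1.0] M [-0.01, -0.19, -0.05] op 0.0432 q [-0.03, 0.4, 1.87, 0.0, 0.87, -1.15]
.5624,-.0165,.07,64.1 t [-1.3, 0.6, -0.5] r [0.0023, 0.0015, 0.0023]
t 20.42 p [563.2, -16.3, 68.7] yaw 64.23 F [-1.0, -0.1, -0.7] M [0.0, -0.09, 0.02] op 0.0433 q [-0.03, 0.41, 1.87, 0.0, 0.86, -1.15]
.5624,-.0165,.07,64.1 t [-4.3, 0.6, -0.5] r [0.0022, 0.0014, 0.0023]
t 20.75 p [563.2, -16.3, 65.7] yaw 64.23 F [0.1, 0.0, -1.5] M [0.01, -0.15, 0.04] op 0.0433 q [-0.03, 0.41, 1.87, 0.0, 0.86, -1.15]
```

```bash
for i in 1 2; do python3 -m jog '[{"tx":1,"ty":0.3,"tz":-0.2,"rx":0,"ry":0,"rz":0,"gripper":0.3},{"tx":2,"ty":0.3,"tz":-0.2,"rx":0,"ry":0,"rz":0,"gripper":0.3},{"tx":3,"ty":0.3,"tz":-0.2,"rx":0,"ry":0,"rz":0,"gripper":0.3},{"tx":3,"ty":0.3,"tz":-0.2,"rx":0,"ry":0,"rz":0,"gripper":0.3}]' >/dev/null
python3 go.py .5624,-.0165,.07,64.1; done
```

```text
.5624,-.0165,.07,64.1 t [-7.3, 0.3, -0.3] r [0.0023, 0.0014, 0.0022]
t 21.08 p [562.8, -16.4, 62.7] yaw 64.23 F [-0.1, -0.4, -1.7] M [0.01, -0.11, 0.01] op 0.0436 q [-0.03, 0.41, 1.88, 0.0, 0.85, -1.15]
.5624,-.0165,.07,64.1 t [-10.3, -0.0, -0.1] r [0.0022, 0.0014, 0.0022]
t 21.42 p [562.4, -16.4, 59.7] yaw 64.23 F [0.2, -0.1, -0.8] M [-0.04, -0.15, 0.04] op 0.0436 q [-0.03, 0.42, 1.88, 0.0, 0.84, -1.15]
```

```bash
python3 -m jog '[{"tx":2,"ty":0,"tz":0,"rx":0,"ry":0,"rz":0,"gripper":0.3},{"tx":4,"ty":0,"tz":0,"rx":0,"ry":0,"rz":0,"gripper":0.3},{"tx":6,"ty":0,"tz":0,"rx":0,"ry":0,"rz":0,"gripper":0.3},{"tx":8,"ty":0,"tz":0,"rx":0,"ry":0,"rz":0,"gripper":0.3},{"tx":9,"ty":0,"tz":0,"rx":0,"ry":0,"rz":0,"gripper":0.3},{"tx":9,"ty":0,"tz":0,"rx":0,"ry":0,"rz":0,"gripper":0.3}]' >/dev/null
python3 go.py
for i in 1 2 3 ; do python3 -m jog '[{"tx":0.5,"ty":0,"tz":0,"rx":0,"ry":0,"rz":0,"gripper":0.3},{"tx":1,"ty":0,"tz":0,"rx":0,"ry":0,"rz":0,"gripper":0.3},{"tx":1,"ty":0,"tz":0,"rx":0,"ry":0,"rz":0,"gripper":0.3}]' >/dev/null
python3 go.py ; done
```

```text
t 21.92 p [562.4, -16.4, 50.5] yaw 64.23 F [0.8, 0.6, -0.4] M [-0.0, -0.11, -0.0] op 0.0432 q [-0.03, 0.43, 1.88, 0.0, 0.83, -1.15]
t 22.17 p [562.6, -16.4, 49.9] yaw 64.23 F [0.4, 0.3, -1.3] M [0.03, -0.16, -0.09] op 0.0432 q [-0.03, 0.43, 1.88, 0.0, 0.82, -1.15]
t 22.42 p [562.6, -16.4, 48.8] yaw 64.23 F [-0.4, -0.0, 0.4] M [-0.01, -0.14, -0.02] op 0.0437 q [-0.03, 0.43, 1.88, 0.0, 0.82, -1.15]
t 22.67 p [562.8, -16.5, 48.4] yaw 64.23 F [-1.2, -0.1, 5.0] M [-0.03, 0.16, -0.03] op 0.0436 q [-0.03, 0.43, 1.88, 0.0, 0.82, -1.15]
```

Contact at 48.4, as expected (home). Release, retreat and check.

```bash
python3 -m jog '[{"tx":0.3,"ty":0,"tz":0,"rx":0,"ry":0,"rz":0,"gripper":0.3},{"tx":0,"ty":0,"tz":0,"rx":0,"ry":0,"rz":0,"gripper":0.75},{"tx":-0.5,"ty":0,"tz":0,"rx":0,"ry":0,"rz":0,"gripper":0.75},{"tx":-0.5,"ty":0,"tz":0,"rx":0,"ry":0,"rz":0,"gripper":0.75},{"tx":-0.5,"ty":0,"tz":0,"rx":0,"ry":0,"rz":0,"gripper":0.75},{"tx":-0.5,"ty":0,"tz":0,"rx":0,"ry":0,"rz":0,"gripper":0.75},{"tx":-0.5,"ty":0,"tz":0,"rx":0,"ry":0,"rz":0,"gripper":0.75}]' >/dev/null; python3 go.py
python3 -m jog '[{"tx":-150,"ty":0,"tz":0,"rx":0,"ry":0,"rz":0,"gripper":0.75},{"tx":-150,"ty":0,"tz":0,"rx":0,"ry":0,"rz":0,"gripper":0.75},{"tx":-150,"ty":0,"tz":0,"rx":0,"ry":0,"rz":0,"gripper":0.75},{"tx":-150,"ty":0,"tz":0,"rx":0,"ry":0,"rz":0,"gripper":0.75},{"tx":-150,"ty":0,"tz":0,"rx":0,"ry":0,"rz":0,"gripper":0.75},{"tx":-150,"ty":0,"tz":0,"rx":0,"ry":0,"rz":0,"gripper":0.75},{"tx":-150,"ty":0,"tz":0,"rx":0,"ry":0,"rz":0,"gripper":0.75}]' >/dev/null
python3 go.py
python3 - <<'E'
from v import *
b=arm.camera("side");cv2.imwrite("pics/s6.png",b)
c=cv2.convertScaleAbs(cv2.resize(b[180:260,245:325],(600,600),interpolation=cv2.INTER_CUBIC),alpha=1.4)
h=[.5610,-.0143,np.radians(19.2)];P=[]
g=lambda P,col:[cv2.circle(c,tuple(int(v) for v in ((q+.5-[245,180])*7.5)),2,col,-1) for q in P]
g(proj("side",body(*h,lift(gear(14,.032,.027,np.pi/14),.058))),(255,0,255))
g(proj("side",body(*h,lift(OCT,.078))),(0,255,0))
cv2.imwrite("pics/c6.png",c)
a=cv2.imread("pics/side0.png")
for n,(x0,y0,x1,y1) in dict(pulley=(265,308,302,343),tub=(328,294,385,345),scraper=(240,350,352,398),glue=(228,222,244,256)).items():
    print(n,np.abs(a[y0:y1,x0:x1].astype(int)-b[y0:y1,x0:x1]).mean().round(2))
E
```

```text
t 23.25 p [562.6, -16.4, 48.3] yaw 64.23 F [-0.5, -0.3, 0.1] M [0.02, -0.15, 0.01] op 0.0691 q [-0.03, 0.43, 1.88, 0.0, 0.82, -1.15]
t 23.83 p [561.5, -16.4, 197.5] yaw 64.23 F [-0.3, 0.3, -0.6] M [0.06, -0.12, 0.03] op 0.069 q [-0.03, 0.25, 1.77, 0.0, 1.13, -1.15]
pulley 3.81
tub 3.38
scraper 3.91
glue 3.59
```

View pics/c6.png

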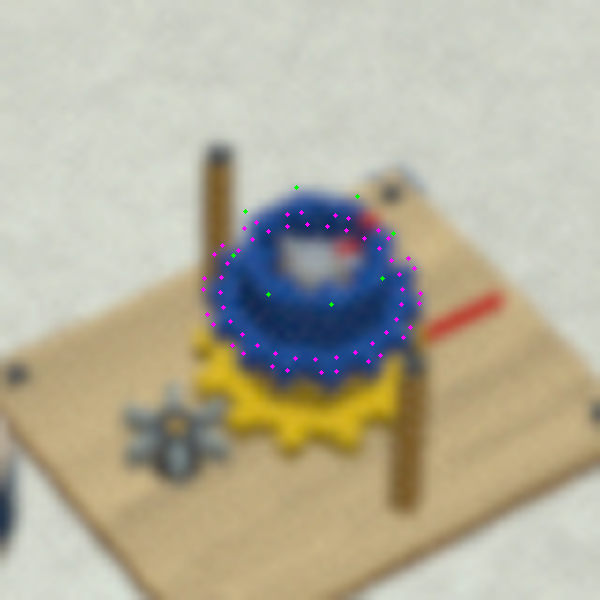

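The blue cog is stacked on the yellow one and level. Its red mark at (370,218) lines up with the hub's red mark at (348,245). The bystanders' image patches differ from the start only at noise level.

```bash
python3 -c "
from bench import arm
print(arm.sign_off())"
```

```text
the job is handed in; nothing more can be done
None
```

Both cogs are on the hub, and I handed the job in at about 24 s on the robot's clock. `sign_off` reports no verdict, so I don't know how it was judged.

- **Yellow cog:** it was gripped across its boss flats at 45° to the master spline and went down without jamming. It met the flange at tool height 19.5 mm, exactly where predicted. The picture after release showed it seated, with its red mark at the master spline and its teeth meshed with the idler.
- **Blue cog:** it went on the same way and met the yellow cog at 48.4 mm, against about 48 mm expected. In the last picture it sat level on the yellow cog with its red mark at the master spline. It lay within about 1–2 pixels (3–4 mm) of the outline I predicted, so the picture alone does not prove the 4 mm tolerance; the fit on the splines and the contact height do.
- **Bystanders:** in the side camera, the patches around the pulley, glue bottle, tub and scraper differed from the start only at noise level. I ended with the gripper open, about 150 mm above the stack.

**What disagreed:**
- The first close on the yellow cog missed, shutting above the boss. The fingertips sit about 17 mm higher than the reported tool position says, so I re-gripped about 13 mm lower.
- The two cameras differed by about 1.5 mm.
- The fit of the held yellow cog was rough, so I aimed between it and the arm's own reading and relied on the contact force during the descent.

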